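# Clear the prep board and drain its tray

## Task

Clear the vegetable offcuts off the prep board: swing the red clamp lever on the dock fully open, take out the white pusher and with it sweep every piece off the board's open edge into the steel catch tray, never touching the food with the gripper itself. Then stand the pusher back down in its dock, let go, and swing the clamp lever fully shut over it. Last, press the blue drain pedal right down to its stop, hold it about two seconds and let it spring back. Leave the mug and jar where they are.

Things in the scene. Friction and masses are not known exactly. Their poses are not given: they have to be found in the camera images.
- board: Fixed wooden prep board; origin under its middle, at worktop level. Top 60 mm above the worktop, clear over x -128..128, y -135..135 mm in its own frame, but for a rib 12 mm wide, 18 mm high along y at x = 0 that parts it into two bays. Rims 18 mm high, 12 mm thick along its -x, +x and -y sides; the +y edge (y = 135 mm) is open and drops into the steel catch tray fixed to it (see tray).
- tray (a point): Middle of the floor of the open steel catch tray on the board's +y side, 6 mm above the worktop. In the board's frame the inside spans x -134..134 mm, y 141..262 mm; the three outer walls are 80 mm high.
- pusher: Loose hand pusher, 0.22 kg, 85 mm high, same both ways round: white plastic head 100 (x) x 36 (y) x 40 mm high, on it a short neck and a dark wooden grip bar 84 (x) x 24 (y) mm, 55 to 85 mm above its underside. Origin: middle of its underside; z up. Stands by itself. Grasp the bar across y from above.
- dock: Fixed grey dock: a shallow socket 108 (x) x 44 (y) mm inside, 6 mm walls 22 mm high, black rubber floor 8 mm above the worktop; lever post 83 mm from its middle at the -x end. Origin: on the worktop under the socket's middle. The pusher stands in it with its x along the dock's x (either way round).
- dock_floor (a point): Middle of the socket's floor, where the pusher's origin sits when docked.
- clamp_hinge (a point): Hinge axis (vertical) of the clamp lever, on top of the post, at the underside of the lever, 99 mm above the worktop.
- clamp (a joint): Red clamp lever, rad. 0 = shut: it points along the dock's +x, 6 mm above the pusher's grip bar, which then cannot be lifted out. Grows as it swings level to the dock's -y side (clockwise from above) to 1.75 = fully open, stop. Stays where left; 0.5 N at the knob moves it. Arm 22 mm wide, 135 mm long, 99 to 112 mm above the worktop.
- clamp_knob (a point): Black upright round knob near the end of the clamp lever, 22 mm across, 42 mm high (111 to 153 mm above the worktop), 125 mm from the hinge axis. This point is on its axis, 134 mm above the worktop.
- carrot_a: Loose vegetable offcut: orange carrot piece, a disc 32 mm across, 24 mm high. Origin: middle of its underside as it lay at the start. May be absent (None).
- carrot_b: Loose vegetable offcut: orange carrot piece, a disc 34 mm across, 22 mm high. Origin: middle of its underside as it lay at the start. May be absent (None).
- courgette_a: Loose vegetable offcut: dark green courgette piece with pale green cut face, a disc 36 mm across, 24 mm high. Origin: middle of its underside as it lay at the start. May be absent (None).
- potato_a: Loose vegetable offcut: tan potato piece, rounded block 32 x 28 x 26 mm high. Origin: middle of its underside as it lay at the start. May be absent (None).
- potato_b: Loose vegetable offcut: tan potato piece, rounded block 28 x 26 x 24 mm high. Origin: middle of its underside as it lay at the start. May be absent (None).
- beet_a: Loose vegetable offcut: dark red beetroot piece, rounded block 30 x 30 x 26 mm high. Origin: middle of its underside as it lay at the start. May be absent (None).
- courgette_b: Loose vegetable offcut: dark green courgette piece with pale green cut face, a disc 34 mm across, 24 mm high. Origin: middle of its underside as it lay at the start. May be absent (None).
- beet_b: Loose vegetable offcut: dark red beetroot piece, rounded block 28 x 28 x 24 mm high. Origin: middle of its underside as it lay at the start. May be absent (None).
- pedal (a joint): Blue drain pedal, rad: 0 = up (at rest), 0.35 = down at its stop, where it is about level. Spring hinge, 8 N at the pad holds it down; springs back when let go.
- pedal_pad (a point): Top of the blue drain pedal's plate (60 x 62 mm) 45 mm out from its hinge, where to press; it moves with the plate: 62 mm above the worktop at rest, about 15 mm lower at the stop. The pedal sticks out +y (board frame) from the middle of the tray's outer wall; hinge along the board's x at board y = 282 mm.
- mug: Bystander: blue mug, 80 mm across, 90 mm high; origin under its middle. Leave alone.
- salt: Bystander: glass jar with black cap, 48 mm across, 75 mm high; origin under its middle. Leave alone.

How it is judged:
By the outcome, as a careful person would: the job done as asked, in the order asked, and still so for the second after the job is handed in, with the robot touching nothing.
Of carrot_a, carrot_b, courgette_a, potato_a, potato_b, beet_a, courgette_b, beet_b only 5 to 8 are there at a start; the rules pass over those that are not, and their reading is None.
At some moment in a run one of carrot_a, carrot_b, courgette_a, potato_a, potato_b, beet_a, courgette_b, beet_b may be knocked a few centimetres aside while the robot is not near it.
Once in a run the grip may slacken for a moment while it holds something.
It also fails if it takes over 184 s, if anything falls off the work surface, if the arm or the gripper's body presses on something with over 40 N, if the wrist force passes 120 N, or if a joint passes its speed limit or range.

## Robot

A 7-joint arm with a two-finger parallel gripper is mounted at the origin on the work surface. World frame = base frame: x ahead of the robot, y to its left, z up, the work surface at z = 0. Lengths are in m, angles in rad, forces in N, time in s.
With the tool pointing down it reaches from about 0.4 to 0.875 m from the base axis. Payload 6.5 kg.
Tool frame: the origin (TCP) lies midway between the tips of the shut fingers; the grasp point (between the pads) lies 19 mm behind it (r.pinch_z is the distance from the TCP to the grasp point, in m); z points along the fingers, y is the line along which they close (so a half turn about z gives the same grasp; the last joint's range is limited). The gripper opens to 88 mm and grips with 3 to 60 N. Pads are 18 mm wide; open, the fingers measure 123 mm over their backs; the gripper's body (75 mm by 187 mm) begins 45 mm behind the grasp point.
Start: joints at [-1.21, 0.536, -0.004, 1.538, 0.003, 1.067, -0.071], TCP at [0.269, 0.592, 0.239] pointing down, gripper open.
Joint ranges: [-2.7, 2.7], [-0.37, 2.16], [-1.27, 1.26], [0.24, 2.4], [-1.31, 4.45], [0.19, 1.91], [-2.76, 2.76]. Speed limits (rad/s): [2.39, 2.39, 3.14, 3.14, 3.14, 3.14, 3.14].

## Interface

Orientations are given as a 3x3 rotation matrix whose columns are the frame's x, y, z axes.
In Python, from cell import r gives the robot as it stands.
- The arm moves only by the shell command python3 -m pendant 'ROWS' [FORCE]. ROWS is JSON, a list that holds one entry, the list of rows, each a list of 5 numbers: the shift along the tool's x, y, z normalised to -1 to 1, where 1 is 80 cm, then the turn about the tool's z normalised to -1 to 1, where 1 is 2 pi rad, then the opening, from 0 (shut) to 1 (fully open). A call has 1 to 5 rows; each row is the pose to reach, as a shift and turn from the pose commanded when the call began, along the tool's axes at that moment, turning the shorter way round; what a row does not reach only later rows make up. A row lasts 1/12 s, in which the tool goes at most 41.7 mm and 7.16 degrees, less where a joint would pass 70% of its speed; a pose out of reach is approached as far as the arm can. A call with a number of a shift or a turn outside -1 to 1 is refused whole. A call with a gripper value outside its range is refused whole. The fingers move at their own pace and stop on an object; FORCE is the grip in N (left out, the last holds). Time passes only in rows, so rows that repeat a pose let the fingers close. It gives the time, the measured TCP pose, the force, the opening and the grip force at its end, in the units of the state.
- r.read_state(): the state, without advancing time (a new reading comes with each control period).
- r.read_camera(name): name is "scene" or "top" or "wrist"; returns a dict with "color" (400x640x3 uint8, red, green, blue), "depth" (400x640 float32, m along the optical axis (not along the pixel's ray), 0 where there is no reading), "camera_matrix" (3x3 intrinsics, pixels), "dist" ([k1, k2, p1, p2, k3] as OpenCV has them; the pictures are not rectified), "rvec" (rotation vector, rad) and "tvec" (3), from world to camera coordinates, as OpenCV has them. Camera axes: x right, y down, z forward; pixel columns grow to the right and rows downward; lengths in m; the calibration is good to about 2 mm. A picture is of the moment at which its call begins.
- r.job_done(): hands the job in; it is judged then, once.
The state is a dict: "time_s": time; "joint_positions": joint angles; "dq": joint speeds; "joint_torque": joint torques, N m; "eef_pos": TCP position; "eef_rot": TCP orientation; "ft_force": force on the tool from outside, world axes, zero at the start; "torque": the same for the moment, N m; "finger_gap": finger opening in m; "grasp_force": force on a finger pad.
Only numpy, scipy, OpenCV 4.12 (cv2) and the standard library are available. Lean on these libraries where they do the work, as an engineer would, in place of code of your own. Each camera call takes 0.05 s, during which the arm holds its last target. There are 200 camera calls.

## Working session

There is one attempt and no reset: what is moved stays moved. The work goes in short steps, Python scripts to look and compute and a shell command to move; the robot and the scene stay as the last step left them, time stands still between calls to the robot, and variables do not carry over. Pictures are saved under pics/ and viewed, at most 14 in all, crops included, and the job is handed in when it is done.

```bash
ls; mkdir -p pics; cat > h.py <<'E'
import numpy as np,cv2
from cell import r
def cam(n,save=None):
    c=r.read_camera(n)
    if save: cv2.imwrite('pics/'+save,c['color'][:,:,::-1])
    return c
def world(c,u,v,depth=None):
    R=cv2.Rodrigues(np.array(c['rvec'],float))[0];t=np.array(c['tvec'],float).ravel()
    p=cv2.undistortPoints(np.array([[[u,v]]],float),np.array(c['camera_matrix']),np.array(c['dist']))[0,0]
    d=c['depth'][int(round(v)),int(round(u))] if depth is None else depth
    return R.T@(np.array([p[0],p[1],1])*d-t)
def onplane(c,u,v,z):
    o=world(c,u,v,0.);q=world(c,u,v,1.);return o+(q-o)*(z-o[2])/(q[2]-o[2])
def cloud(c):
    H,W=c['depth'].shape
    R=cv2.Rodrigues(np.array(c['rvec'],float))[0];t=np.array(c['tvec'],float).ravel()
    uv=np.stack(np.meshgrid(np.arange(W),np.arange(H)),-1).reshape(-1,1,2).astype(float)
    p=cv2.undistortPoints(uv,np.array(c['camera_matrix']),np.array(c['dist']))[:,0]
    P=np.c_[p,np.ones(len(p))]*c['depth'].reshape(-1,1)
    P=(P-t)@R; P[c['depth'].ravel()==0]=np.nan
    return P.reshape(H,W,3)
E
python3 - <<'E'
from h import *
for n in('top','scene'):
    c=cam(n,n+'0.png');P=cloud(c);np.save(n+'0.npy',P)
    print(n,c['tvec'],c['rvec'],np.nanmin(P,(0,1)),np.nanmax(P,(0,1)))
s=r.read_state();print(s['time_s'],s['eef_pos'],s['eef_rot'],r.pinch_z)
E
```

```text
pics
top [0.06733915 0.57374028 1.39058563] [ 2.1781289  -2.23621941  0.03343411] [-0.40660245 -1.59946508 -0.77933404] [1.6389193  1.59120465 0.69031879]
scene [ 0.48474031 -0.19598348  1.22027647] [ 0.73638708  2.73412761 -0.9560742 ] [-1.0772164  -2.05102237 -0.76898704] [1.81181378 0.72695547 0.51449495]
0.1 [0.26883818 0.59120108 0.23792377] [[-9.10332314e-01  4.13877715e-01 -5.61402932e-04]
 [ 4.13878088e-01  9.10331196e-01 -1.42898364e-03]
 [-8.03618816e-05 -1.53320236e-03 -9.99998821e-01]] 0.0187
```

View pics/top0.png

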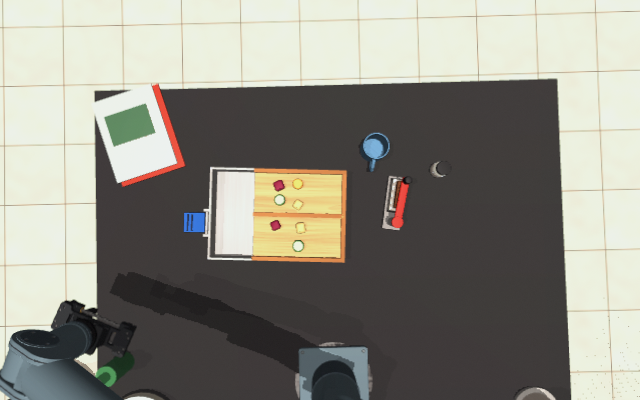

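View pics/scene0.png

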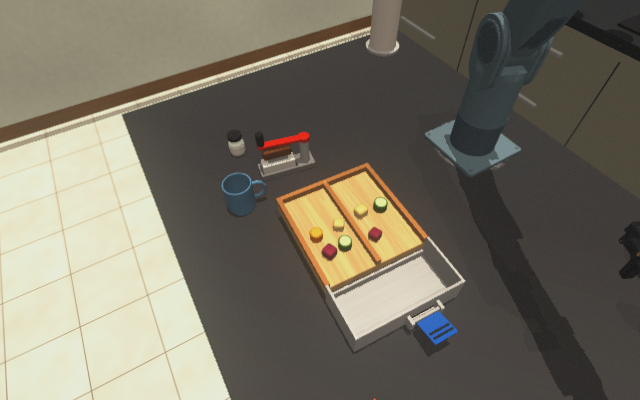

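The top view shows the board, with its outer corners near (346,170) and (346,262) and the rib near row 214. The tray is left of it at x 210-253 and the pedal is at (194,222). The dock is at (397,203), with the lever hinge at (397,222) and the knob at (407,181). There are 7 offcuts: 4 in the upper bay and 3 in the lower. The lever is nearly shut, the mug is at (375,147) and the jar at (441,169).

```bash
cat > m.py <<'E'
from h import *
def obs(n):
    P=np.load(n+'0.npy');I=cv2.imread('pics/%s0.png'%n);return P,I,cv2.cvtColor(I,cv2.COLOR_BGR2HSV)
def rect(Q):
    (c,s,a)=cv2.minAreaRect((Q[:,:2]*1000).astype(np.float32));return np.round(c,1),np.round(s,1),round(a,2)
E
python3 - <<'E'
from m import *
for n in('top','scene'):
    P,I,H=obs(n);X,Y,Z=P[...,0],P[...,1],P[...,2];h,s,v=H[...,0],H[...,1],H[...,2]
    print(n)
    def rep(name,m,k=1):
        m=cv2.morphologyEx(m.astype(np.uint8),cv2.MORPH_OPEN,np.ones((k,k))) if k>1 else m.astype(np.uint8)
        N,L,S,C=cv2.connectedComponentsWithStats(m)
        for i in range(1,N):
            if S[i,4]>12:
                Q=P[L==i]; print(name,C[i].round(1),S[i,4],'med',np.nanmedian(Q,0).round(4),'z',np.nanpercentile(Q[:,2],[5,95]).round(3),*rect(Q))
    ws=(X>.2)&(X<.9)&(Y>-.4)&(Y<.6)
    rep('board',ws&(Z>.05)&(Z<.085)&(h<25)&(s>60)&(Y<.35),3)
    rep('pedal',ws&(h>100)&(h<125)&(s>150)&(v>120)&(Z<.09))
    rep('red',ws&(Z>.08)&((h<8)|(h>172))&(s>180)&(v>100)&(Y<0))
    rep('knob',(Z>.125)&(Z<.16)&ws&(v<70)&(Y<0))
    rep('beet',ws&(Z>.055)&((h<8)|(h>165))&(s>100)&(v<150)&(Z<.095)&(Y>0))
    rep('green',ws&(Z>.07)&(h>35)&(h<90)&(s>40)&(Z<.095)&(Y>-.05))
    rep('veg',ws&(Z>.0775)&(Z<.095)&(Y>-.05)&(h>8)&(h<34))
    rep('dock',ws&(Y<-.05)&(Z>.012)&(Z<.095))
    rep('white',ws&(Y<-.05)&(s<40)&(v>180))
    rep('tray',ws&(s<40)&(v>150)&(Z>.07)&(Z<.09)&(Y>0))
E
```

```text
top
board [303.9 198.3] 2972 med [0.5727 0.0719 0.0625] z [0.057 0.082] [578.4  91. ] [280.3 183.8] 87.22
board [266.9 181.2] 143 med [0.635  0.1888 0.0605] z [0.056 0.066] [637.6 192.4] [68.6 25.5] 88.63
board [281.4 225.4] 15 med [0.5003 0.1491 0.0617] z [0.058 0.07 ] [499.1 147.8] [9.5 9.5] 89.92
board [308.7 240.2] 1105 med [0.4582 0.0516 0.0615] z [0.056 0.08 ] [434.1  96.8] [276.8  91. ] 87.99
board [286.6 258.1] 399 med [0.3998 0.1354 0.0777] z [0.06  0.083] [400.3 129.1] [225.  17.] 87.2
pedal [194.6 222.1] 359 med [0.5165 0.4143 0.0582] z [0.048 0.068] [516.2 417.3] [58.4 57.9] 87.44
red [400.6 203.5] 264 med [ 0.5576 -0.2104  0.1129] z [0.109 0.118] [ 556.4 -207.2] [ 30.6 134.3] 79.37
knob [407.  179.8] 49 med [ 0.623  -0.2225  0.1526] z [0.137 0.157] [ 623.8 -223.9] [19.9 20.2] 85.42
beet [279.8 185.1] 29 med [0.6205 0.1469 0.0838] z [0.061 0.09 ] [622.7 152.8] [28.1 27.8] 20.5
beet [276.3 223.5] 22 med [0.5092 0.1602 0.0805] z [0.072 0.085] [503.3 164. ] [25.8 20.6] 25.81
green [279.5 199.9] 36 med [0.577  0.1487 0.0848] z [0.08 0.09] [578.5 151.5] [30.3 27.6] 87.89
green
[... 3761 characters left out ...]
.9 232.5] 127 med [0.6273 0.0991 0.0845] z [0.079 0.087] [626.3  97.8] [30.6 30. ] 16.95
veg [344.4 239.4] 90 med [0.5784 0.1519 0.0845] z [0.083 0.087] [578.2 151.1] [28.  26.2] 56.49
dock [235.3 141.6] 347 med [ 0.6672 -0.3359  0.0522] z [0.018 0.077] [ 664.6 -347.6] [46.1 47.9] 5.37
dock [284.4 159.9] 1267 med [ 0.5734 -0.1955  0.0442] z [0.016 0.093] [ 561.5 -205.5] [ 61.5 167.6] 80.5
dock [240.4 191.4] 1169 med [ 0.7317 -0.1311  0.059 ] z [0.018 0.091] [ 725.7 -135. ] [ 80.  103.9] 47.32
white [276.6 163. ] 18 med [ 0.5951 -0.1965  0.0467] z [0.043 0.05 ] [ 595.1 -196.4] [ 6.5 28.2] 76.03
tray [397.8 301.4] 716 med [0.5746 0.3602 0.0798] z [0.077 0.082] [540.7 303.3] [130.9 281.4] 87.31
```

```bash
python3 - <<'E'
import cv2
a=cv2.resize(cv2.imread('pics/top0.png')[120:280,170:470],(800,427),interpolation=cv2.INTER_CUBIC)
cv2.imwrite('pics/t1.png',a)
E
```

```text
(no output)
```

View pics/t1.png

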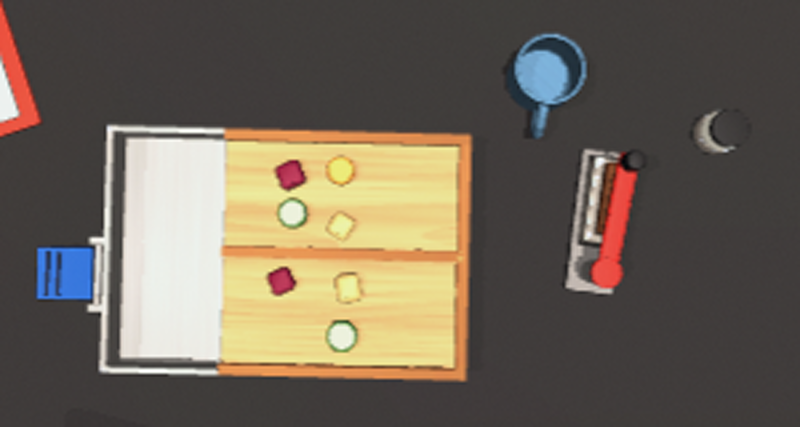

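Seven pieces are present: 2 beet, 2 courgette, 2 potato and 1 carrot. Board yaw is about -2.8° with its origin near (0.531, 0.099). The dock is near (0.585,-0.209) with yaw about -8.7°. I'll write a planning helper and approach the knob.

```bash
cat > plan.py <<'E'
# usage: plan.py x y z toolYdeg  [x y z yaw ...]  rows relative to present pose (mm)
import sys,math
from h import *
s=r.read_state();R=np.array(s['eef_rot']);p=np.array(s['eef_pos'])
a=list(map(float,sys.argv[1:]));y0=math.degrees(math.atan2(R[1,1],R[0,1]))
print('now',s['time_s'],(p*1e3).round(1),'yaw',round(y0,2),'f',np.round(s['ft_force'],1),'gap',round(s['finger_gap'],4),'gf',round(s['grasp_force'],1))
for i in range(0,len(a),4):
    d=np.array(a[i:i+3])/1e3-p; t=-(((a[i+3]-y0)+180)%360-180)
    print((R.T@d/.8).round(4).tolist(),round(t/360,4),'rows>=',round(max(np.linalg.norm(d)/.0417,abs(t)/7.16),1))
E
python3 plan.py 624 -224 250 77
```

```text
now 0.1 [268.8 591.2 237.9] yaw 65.55 f [ 0.8  0.4 -0.5] gap 0.0883 gf 0.0
[-0.8259, -0.7439, -0.0139] -0.0318 rows>= 21.3
```

```bash
M="python3 -m pendant"
R1='[[[-0.165,-0.149,-0.003,0,1],[-0.165,-0.149,-0.003,0,1],[-0.165,-0.149,-0.003,0,1],[-0.165,-0.149,-0.003,0,1],[-0.165,-0.149,-0.003,0,1]]]'
python3 -m pendant '[[[-0.165,-0.149,-0.003,0,1],[-0.165,-0.149,-0.003,0,1],[-0.165,-0.149,-0.003,0,1],[-0.165,-0.149,-0.003,0,1],[-0.165,-0.149,-0.003,0,1]]]' 40
python3 plan.py 624 -224 250 77
```

```text
time_s: 0.52
eef_pos: [0.3435, 0.4216, 0.2408]
eef_rot: [[-0.907, 0.421, 0.001], [0.421, 0.907, -0.004], [-0.003, -0.003, -1.0]]
ft_force: [1.6, -0.5, -0.2]
finger_gap: 0.088
grasp_force: 0.0
now 0.5167 [343.5 421.6 240.8] yaw 65.12 f [ 1.6 -0.5 -0.2] gap 0.088 gf 0.0
[-0.6577, -0.5846, -0.0076] -0.033 rows>= 16.9
```

```bash
python3 -m pendant '[[[-0.165,-0.149,-0.003,0,1],[-0.165,-0.149,-0.003,0,1],[-0.165,-0.149,-0.003,0,1],[-0.165,-0.149,-0.003,0,1],[-0.165,-0.149,-0.003,0,1]]]' >/dev/null
python3 -m pendant '[[[-0.165,-0.149,-0.003,0,1],[-0.165,-0.149,-0.003,0,1],[-0.165,-0.149,-0.003,0,1],[-0.165,-0.149,-0.003,0,1],[-0.165,-0.149,-0.003,0,1]]]' >/dev/null
python3 -m pendant '[[[-0.165,-0.149,-0.003,0,1],[-0.165,-0.149,-0.003,0,1],[-0.165,-0.149,-0.003,0,1],[-0.165,-0.149,-0.003,0,1],[-0.165,-0.149,-0.003,0,1]]]'
python3 -m pendant '[[[-0.15,-0.135,-0.003,-0.03,1],[-0.15,-0.135,-0.003,-0.03,1],[-0.15,-0.135,-0.003,-0.03,1],[-0.15,-0.135,-0.003,-0.03,1],[-0.15,-0.135,-0.003,-0.03,1]]]' >/dev/null
python3 plan.py 624 -224 250 77
python3 -c "
from h import *
c=cam('wrist','w1.png');P=cloud(c);np.save('w1.npy',P)
c=cam('top','top1.png');np.save('top1.npy',cloud(c))"
```

```text
time_s: 1.77
eef_pos: [0.5539, -0.0678, 0.2485]
eef_rot: [[-0.907, 0.42, 0.002], [0.42, 0.907, -0.004], [-0.003, -0.003, -1.0]]
ft_force: [-0.8, -1.4, 0.9]
finger_gap: 0.0879
grasp_force: 0.0
now 2.1833 [ 617.5 -217.3  250.3] yaw 75.89 f [-1.3 -0.6 -0.1] gap 0.0883 gf 0.0
[-0.01, -0.0061, 0.0005] -0.0031 rows>= 0.2
```

View pics/w1.png

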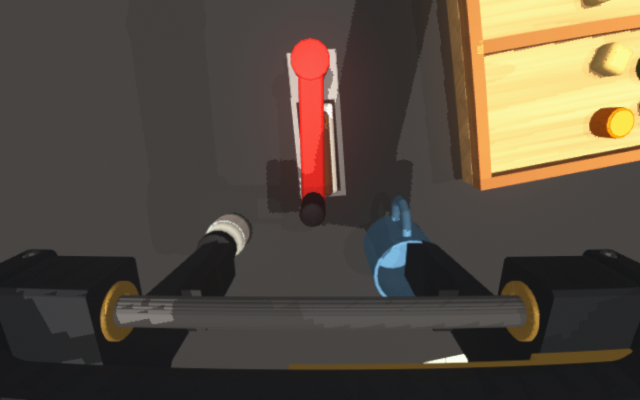

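The wrist view shows the lever from the hinge disc at (310,60) to the knob at (312,207), with the dock outline spanning (288,52) to (345,193). The mug and jar lie either side of the fingers, below them. Next I'll measure hinge, knob and dock.

```bash
python3 - <<'E'
from m import *
P=np.load('w1.npy');I=cv2.imread('pics/w1.png');H=cv2.cvtColor(I,cv2.COLOR_BGR2HSV);X,Y,Z=np.moveaxis(P,-1,0)
box=np.zeros(Z.shape,bool);box[20:235,270:365]=1
red=box&((H[...,0]<8)|(H[...,0]>172))&(H[...,1]>180)&(Z>.09)
Q=P[red];print('red',rect(Q),'z',np.percentile(Q[:,2],[5,50,95]))
hd=red.copy();hd[80:]=0;Q=P[hd];print('disc',cv2.minEnclosingCircle((Q[:,:2]*1e3).astype(np.float32)),np.median(Q[:,2]))
k=box&(Z>.145)&(Z<.16);Q=P[k];print('knobtop',cv2.minEnclosingCircle((Q[:,:2]*1e3).astype(np.float32)),np.median(Q,0))
d=box&(Z>.016)&(Z<.03);Q=P[d];print('dockwalls',rect(Q))
f=box&(Z>.003)&(Z<.013);Q=P[f];print(len(Q))
w=box&(Z>.035)&(Z<.055);Q=P[w];print('head',rect(Q),np.median(Q,0))
b=box&(Z>.08)&(Z<.095);Q=P[b];print('bar',rect(Q),np.median(Q,0))
E
```

```text
red (array([ 554.1, -209. ]), array([ 31.1, 139.6]), 77.54) z [0.10972462 0.11141383 0.11293528]
disc ((503.3768615722656, -197.10922241210938), 17.72390365600586) 0.11219233701795964
knobtop ((624.1196899414062, -225.69442749023438), 10.854045867919922) [ 0.6227473  -0.22526035  0.15204952]
dockwalls (array([ 560.9, -206.8]), array([ 56.7, 168.7]), 80.92)
297
head (array([ 573.5, -194.8]), array([  9. , 125.6]), 81.25) [ 0.58023582 -0.19462973  0.04673452]
bar (array([ 587.3, -201.9]), array([ 7.4, 83.2]), 77.27) [ 0.59058235 -0.20292264  0.0914694 ]
```

```bash
python3 plan.py 624.1 -225.7 122 76.7
python3 -m pendant '[[[-0.010,-0.0075,0.04,-0.002,1],[-0.010,-0.0075,0.08,-0.002,1],[-0.010,-0.0075,0.12,-0.002,1],[-0.010,-0.0075,0.16,-0.002,1],[-0.010,-0.0075,0.16,-0.002,1]]]' 8
python3 plan.py 624.1 -225.7 122 76.7
```

```text
now 2.2833 [ 616.9 -209.8  249.9] yaw 76.21 f [-0.5  0.5 -0.7] gap 0.0882 gf 0.0
[-0.0136, -0.0171, 0.1598] -0.0014 rows>= 3.1
time_s: 2.7
eef_pos: [0.6191, -0.2119, 0.1162]
eef_rot: [[-0.975, 0.221, -0.011], [0.221, 0.975, 0.005], [0.012, 0.002, -1.0]]
ft_force: [-1.2, -0.6, -1.3]
finger_gap: 0.0882
grasp_force: 0.0
now 2.7 [ 619.1 -211.9  116.2] yaw 77.23 f [-1.2 -0.6 -1.3] gap 0.0882 gf 0.0
[-0.0098, -0.0154, -0.0074] 0.0015 rows>= 0.4
```

```bash
python3 -m pendant '[[[-0.009,-0.015,-0.006,0.001,1],[-0.009,-0.015,-0.006,0.001,1],[-0.009,-0.015,-0.006,0.001,0.2],[-0.009,-0.015,-0.006,0.001,0.2],[-0.009,-0.015,-0.006,0.001,0.2]]]' 8 >/dev/null
python3 -m pendant '[[[0,0,0,0,0.2],[0,0,0,0,0.2],[0,0,0,0,0.2],[0,0,0,0,0.2],[0,0,0,0,0.2]]]' 8
python3 plan.py 624.1 -225.7 122 76.7
```

```text
time_s: 3.53
eef_pos: [0.6275, -0.2299, 0.1275]
eef_rot: [[-0.973, 0.23, -0.0], [0.23, 0.973, 0.0], [0.0, 0.0, -1.0]]
ft_force: [0.0, -0.0, -0.4]
finger_gap: 0.037
grasp_force: 0.0
now 3.5333 [ 627.5 -229.9  127.5] yaw 76.71 f [ 0.  -0.  -0.4] gap 0.037 gf 0.0
[0.0054, 0.0041, 0.0069] 0.0 rows>= 0.2
```

```bash
python3 -m pendant '[[[0.005,0.004,0.006,0,0.2],[0.005,0.004,0.006,0,0.2],[0.005,0.004,0.006,0,0.2],[0.005,0.004,0.006,0,0.2],[0.005,0.004,0.006,0,0.2]]]' 8 | grep -v rot
python3 -m pendant '[[[0.001,-0.0177,0,0.01815,0.2],[0.004,-0.0352,0,0.0363,0.2],[0.009,-0.0522,0,0.0544,0.2],[0.0159,-0.0685,0,0.0726,0.2],[0.0246,-0.084,0,0.0907,0.2]]]' 8
python3 plan.py
```

```text
time_s: 3.95
eef_pos: [0.6234, -0.2253, 0.1218]
ft_force: [-1.9, 0.4, -4.5]
finger_gap: 0.0215
grasp_force: 8.0
time_s: 4.37
eef_pos: [0.5894, -0.2865, 0.1219]
eef_rot: [[-0.692, 0.722, -0.001], [0.722, 0.692, 0.001], [0.001, 0.0, -1.0]]
ft_force: [0.0, 2.5, -6.3]
finger_gap: 0.0214
grasp_force: 8.0
now 4.3667 [ 589.4 -286.5  121.9] yaw 43.75 f [ 0.   2.5 -6.3] gap 0.0214 gf 8.0
```

```bash
python3 -m pendant '[[[0.001,-0.0177,0,0.01815,0.2],[0.004,-0.0352,0,0.0363,0.2],[0.009,-0.0522,0,0.0544,0.2],[0.0159,-0.0685,0,0.0726,0.2],[0.0246,-0.084,0,0.0907,0.2]]]' 8 | grep -v rot
python3 -m pendant '[[[0.001,-0.0177,0,0.01815,0.2],[0.004,-0.0352,0,0.0363,0.2],[0.009,-0.0522,0,0.0544,0.2],[0.0159,-0.0685,0,0.0726,0.2],[0.0246,-0.084,0,0.0907,0.2]]]' 8| grep -v rot
python3 -m pendant '[[[0,-0.004,0,0,0.2],[0,-0.004,0,0,0.2],[0,-0.004,0,0,0.2],[0,-0.004,0,0,0.2],[0,-0.004,0,0,0.2]]]' 8
python3 plan.py
```

```text
time_s: 4.78
eef_pos: [0.5273, -0.3198, 0.122]
ft_force: [2.5, -0.9, -9.4]
finger_gap: 0.0214
grasp_force: 8.0
time_s: 5.2
eef_pos: [0.4575, -0.3144, 0.1223]
ft_force: [16.0, -4.9, -11.7]
finger_gap: 0.0253
grasp_force: 7.9
time_s: 5.62
eef_pos: [0.4596, -0.3147, 0.124]
eef_rot: [[0.361, 0.932, 0.008], [0.932, -0.361, -0.007], [-0.003, 0.01, -1.0]]
ft_force: [9.6, -6.9, -9.2]
finger_gap: 0.0216
grasp_force: 8.0
now 5.6167 [ 459.6 -314.7  124. ] yaw -21.19 f [ 9.6 -6.9 -9.2] gap 0.0216 gf 8.0
```

```bash
python3 -m pendant '[[[0,0.004,0,0,0.6],[0,0.004,0,0,0.6],[0,0.004,0,0,0.6],[0,0.004,-0.05,0,1],[0,0.004,-0.1,0,1]]]' 8 | grep -v rot
python3 -m pendant '[[[0,0,-0.05,-0.018,1],[0,0,-0.06,-0.036,1],[0,0,-0.06,-0.054,1],[0,0,-0.06,-0.072,1],[0,0,-0.06,-0.09,1]]]' 8 | grep -v rot
python3 -m pendant '[[[0,0,0,-0.018,1],[0,0,0,-0.036,1],[0,0,0,-0.054,1],[0,0,0,-0.072,1],[0,0,0,-0.09,1]]]' 8 | grep -v rot
python3 plan.py 622 -216 250 80.9
```

```text
time_s: 6.03
eef_pos: [0.4561, -0.3123, 0.202]
ft_force: [1.6, -0.3, 1.1]
finger_gap: 0.0525
grasp_force: 0.0
time_s: 6.45
eef_pos: [0.4578, -0.3132, 0.2512]
ft_force: [-0.3, -0.1, 0.0]
finger_gap: 0.0862
grasp_force: 0.0
time_s: 6.87
eef_pos: [0.4575, -0.3133, 0.2507]
ft_force: [0.1, 0.6, -1.2]
finger_gap: 0.0882
grasp_force: 0.0
now 6.8667 [ 457.5 -313.3  250.7] yaw 43.85 f [ 0.1  0.6 -1.2] gap 0.0882 gf 0.0
[-0.0547, 0.2326, 0.0009] -0.1029 rows>= 5.2
```

```bash
python3 -m pendant '[[[-0.0547,0.2326,0,-0.0198,1],[-0.0547,0.2326,0,-0.0396,1],[-0.0547,0.2326,0,-0.0594,1],[-0.0547,0.2326,0,-0.0792,1],[-0.0547,0.2326,0,-0.099,1]]]' 8 >/dev/null
python3 -m pendant '[[[0,0,0,-0.004,1],[0,0,0,-0.004,1],[0,0,0,-0.004,1],[0,0,0,-0.004,1]]]'  >/dev/null
python3 - <<'E'
from m import *
c=cam('wrist','w2.png');P=cloud(c);I=c['color'][:,:,::-1].copy();H=cv2.cvtColor(I,cv2.COLOR_BGR2HSV);X,Y,Z=np.moveaxis(P,-1,0)
box=(abs(X-.57)<.1)&(abs(Y+.21)<.06)
for n,a,b in(('bar',.085,.098),('head',.043,.053),('walls',.018,.027)):
    Q=P[box&(Z>a)&(Z<b)];print(n,len(Q),rect(Q),np.median(Q,0).round(4))
Q=P[(H[...,1]>180)&((H[...,0]<8)|(H[...,0]>172))&(abs(Z-.112)<.008)];print('lever',len(Q),rect(Q))
E
python3 plan.py 585 -210 150 80.9
```

```text
bar 2115 (array([ 584.4, -210.8]), array([23.9, 83.6]), 79.89) [ 0.5823 -0.2108  0.0919]
head 872 (array([ 571.7, -208.4]), array([ 35.9, 126.4]), 79.71) [ 0.5684 -0.2046  0.0466]
walls 2356 (array([ 560.9, -207. ]), array([ 56.6, 166.6]), 80.62) [ 0.5291 -0.1991  0.0214]
lever 4329 (array([ 480.8, -251.2]), array([147.6,  33. ]), 67.88)
now 7.6667 [ 621.7 -218.5  251. ] yaw 80.41 f [-0.2  0.5  0.2] gap 0.0875 gf 0.0
[0.0469, 0.003, 0.1263] -0.0014 rows>= 2.6
```

View pics/w2.png

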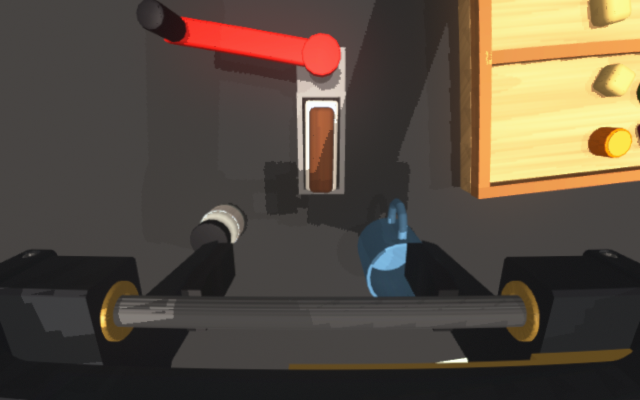

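The lever is fully open, pointing left from (322,55) to (155,15). The pusher's bar is clear at (321,150), with its centre measured at (584.4,-210.8) mm, yaw 80° and top at 92 mm. Now to descend and grasp it.

```bash
python3 -m pendant '[[[0.0469,0.003,0.04,0.0005,1],[0.0469,0.003,0.08,0.0005,1],[0.0469,0.003,0.12,0.0005,1],[0.0469,0.003,0.15,0.0005,1],[0.0469,0.003,0.15,0.0005,1]]]' >/dev/null
python3 -m pendant '[[[0,0,0,0,1],[0,0,0,0,1],[0,0,0,0,1]]]' >/dev/null
python3 plan.py 584.5 -210.7 61 80.1
```

```text
now 8.3333 [ 587.7 -209.3  133. ] yaw 80.41 f [0.7 0.1 0.6] gap 0.0881 gf 0.0
[0.004, -0.0024, 0.09] 0.0009 rows>= 1.7
```

```bash
python3 -m pendant '[[[0.004,-0.0024,0.03,0.0009,1],[0.004,-0.0024,0.06,0.0009,1],[0.004,-0.0024,0.09,0.0009,1],[0.004,-0.0024,0.09,0.0009,1],[0.004,-0.0024,0.09,0.0009,1]]]' >/dev/null
python3 -m pendant '[[[0,0,0,0,0.15],[0,0,0,0,0.15],[0,0,0,0,0.15],[0,0,0,0,0.15],[0,0,0,0,0.15]]]' 50 >/dev/null
python3 -m pendant '[[[0,0,0,0,0.15],[0,0,0,0,0.15],[0,0,0,0,0.15],[0,0,0,0,0.15],[0,0,0,0,0.15]]]' 50 >/dev/null
python3 plan.py 584.5 -210.7 61 80.1 584.5 -210.7 180 80.1
```

```text
now 9.5833 [ 582.9 -209.8   58.7] yaw 80.13 f [ 0.3 -1.  -1.7] gap 0.0236 gf 29.8
[-0.0021, -0.0008, -0.0029] 0.0001 rows>= 0.1
[-0.0021, -0.0008, -0.1517] 0.0001 rows>= 2.9
```

```bash
python3 -m pendant '[[[0,0,-0.03,0,0.15],[0,0,-0.06,0,0.15],[0,0,-0.1,0,0.15],[0,0,-0.15,0,0.15],[0,0,-0.15,0,0.15]]]' 50 >/dev/null
python3 -m pendant '[[[0,0,0,0,0.15],[0,0,0,0,0.15],[0,0,0,0,0.15]]]' 50
python3 - <<'E'
from h import *
cam('top','top2.png')
E
python3 plan.py 594.3 25.9 180 87.2
```

```text
time_s: 10.25
eef_pos: [0.5817, -0.209, 0.1768]
eef_rot: [[-0.985, 0.171, -0.003], [0.171, 0.985, 0.001], [0.004, 0.0, -1.0]]
ft_force: [-0.3, -0.3, -2.1]
finger_gap: 0.0235
grasp_force: 49.9
now 10.3 [ 581.7 -209.1  176.7] yaw 80.14 f [ 0.1  0.6 -2.6] gap 0.0237 gf 49.9
[0.0348, 0.2921, -0.0039] -0.0196 rows>= 5.6
```

```bash
python3 -m pendant '[[[0.0348,0.06,0,-0.004,0.15],[0.0348,0.12,0,-0.008,0.15],[0.0348,0.18,0,-0.012,0.15],[0.0348,0.23,0,-0.016,0.15],[0.0348,0.27,0,-0.0196,0.15]]]' 50 >/dev/null
python3 -m pendant '[[[0,0.022,0,0,0.15],[0,0.022,0,0,0.15],[0,0.022,0,0,0.15],[0,0.022,0,0,0.15],[0,0.022,0,0,0.15]]]' 50 >/dev/null
python3 plan.py 594.3 25.9 113.5 87.2
python3 - <<'E'
from h import *
c=cam('wrist','w3.png');d=cam('scene','s3.png')
cv2.imwrite('pics/c3.png',np.hstack([c['color'][::,::,::-1][:,:],cv2.resize(d['color'][130:360,210:490,::-1],(487,400))])[:, :][::1])
I=np.hstack([cv2.resize(c['color'][:,:,::-1],(400,250)),cv2.resize(d['color'][130:360,210:490,::-1],(400,328))[:250]])
cv2.imwrite('pics/c3.png',cv2.resize(d['color'][130:360,210:490,::-1],(700,575)))
E
```

```text
now 11.1333 [590.7   9.8 178.2] yaw 87.02 f [ 0.  -0.4 -1.4] gap 0.0232 gf 49.9
[-0.0035, 0.0204, 0.0808] -0.0005 rows>= 1.6
```

View pics/c3.png

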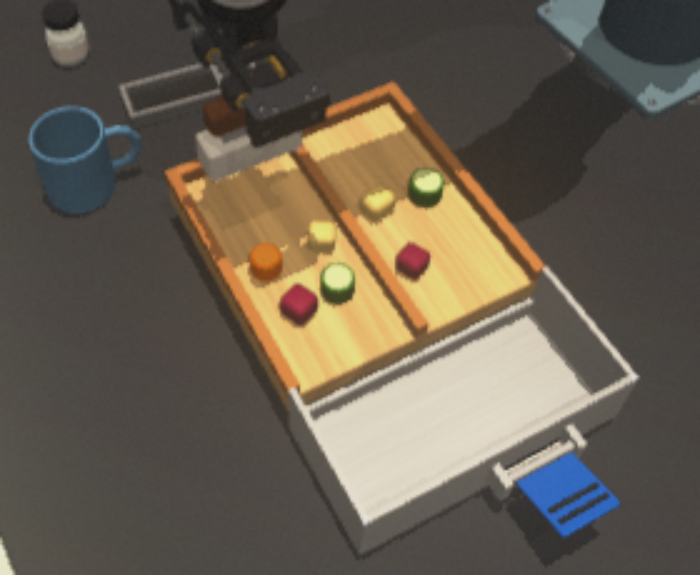

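The pusher is held level above the far bay's rear, left of the rib, with all 7 pieces ahead of it. Lowering it now.

```bash
python3 -m pendant '[[[-0.0035,0.008,0.02,-0.0005,0.15],[-0.0035,0.008,0.04,-0.0005,0.15],[-0.0035,0.008,0.06,-0.0005,0.15],[-0.0035,0.008,0.07,-0.0005,0.15],[-0.0035,0.008,0.07,-0.0005,0.15]]]' 50 >/dev/null
python3 -m pendant '[[[0,0,0.005,0,0.15],[0,0,0.005,0,0.15],[0,0,0.005,0,0.15],[0,0,0.005,0,0.15]]]' 50 >/dev/null
python3 plan.py 594.3 20 113 87.2 604.5 240 113 87.2
```

```text
now 11.9833 [594.8  18.2 119.5] yaw 87.36 f [ 0.3  0.6 -1.7] gap 0.0237 gf 49.9
[0.0008, 0.0022, 0.0081] 0.0004 rows>= 0.2
[0.0007, 0.2775, 0.0082] 0.0004 rows>= 5.3
```

```bash
python3 -m pendant '[[[0,0,0.004,0,0.15],[0,0,0.0072,0,0.15],[0,0,0.0072,0,0.15],[0,0,0.0072,0,0.15],[0,0,0.0072,0,0.15]]]' 50 >/dev/null
python3 plan.py
python3 -m pendant '[[[0,0.0125,0,0,0.15],[0,0.025,0,0,0.15],[0,0.0375,0,0,0.15],[0,0.05,0,0,0.15],[0,0.0625,0,0,0.15]]]' 50 |grep -v rot
python3 -m pendant '[[[0,0.0125,0,0,0.15],[0,0.025,0,0,0.15],[0,0.0375,0,0,0.15],[0,0.05,0,0,0.15],[0,0.0625,0,0,0.15]]]' 50 |grep -v rot
python3 plan.py 604.5 240 113.5 87.2
python3 - <<'E'
from h import *
d=cam('scene')
cv2.imwrite('pics/c4.png',cv2.resize(d['color'][130:360,210:490,::-1],(560,460)))
E
```

```text
now 12.4 [594.3  18.3 113. ] yaw 87.37 f [-0.8  0.3 -2.8] gap 0.0235 gf 49.9
time_s: 12.82
eef_pos: [0.5966, 0.0701, 0.113]
ft_force: [0.1, -0.7, -1.0]
finger_gap: 0.0237
grasp_force: 49.9
time_s: 13.23
eef_pos: [0.5989, 0.119, 0.113]
ft_force: [-0.6, -0.9, -1.6]
finger_gap: 0.0235
grasp_force: 49.9
now 13.2333 [598.9 119.  113. ] yaw 87.36 f [-0.6 -0.9 -1.6] gap 0.0235 gf 49.9
[-0.0, 0.1514, -0.0007] 0.0004 rows>= 2.9
```

View pics/c4.png

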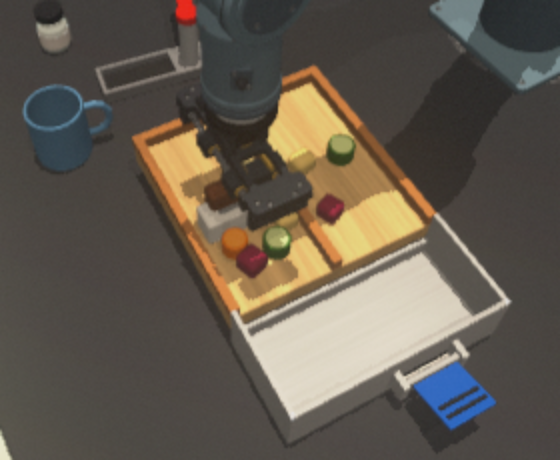

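The pieces are being pushed ahead of the head, with the gripper well above them. Continuing off the edge.

```bash
python3 -m pendant '[[[0,0.0125,0,0,0.15],[0,0.025,0,0,0.15],[0,0.0375,0,0,0.15],[0,0.05,0,0,0.15],[0,0.0625,0,0,0.15]]]' 50 |grep -v rot
python3 -m pendant '[[[0,0.0125,0,0,0.15],[0,0.025,0,0,0.15],[0,0.0375,0,0,0.15],[0,0.05,0,0,0.15],[0,0.0625,0,0,0.15]]]' 50 |grep -v rot
python3 -m pendant '[[[0,0.0125,0,0,0.15],[0,0.025,0,0,0.15],[0,0.037,0,0,0.15],[0,0.037,0,0,0.15],[0,0.037,0,0,0.15]]]' 50 |grep -v rot
python3 plan.py 604.5 240 113.5 87.2
python3 - <<'E'
from h import *
d=cam('scene')
cv2.imwrite('pics/c5.png',cv2.resize(d['color'][130:360,210:490,::-1],(560,460)))
E
```

```text
time_s: 13.7
eef_pos: [0.6012, 0.1693, 0.113]
ft_force: [0.4, -0.6, -1.9]
finger_gap: 0.0236
grasp_force: 49.9
time_s: 14.12
eef_pos: [0.6035, 0.2193, 0.113]
ft_force: [0.6, -0.1, -1.8]
finger_gap: 0.0234
grasp_force: 49.9
time_s: 14.53
eef_pos: [0.6047, 0.2483, 0.1129]
ft_force: [0.0, -0.6, -1.8]
finger_gap: 0.0234
grasp_force: 49.9
now 14.5333 [604.7 248.3 112.9] yaw 87.43 f [ 0.  -0.6 -1.8] gap 0.0234 gf 49.9
[-0.0002, -0.0104, -0.0008] 0.0006 rows>= 0.2
```

View pics/c5.png

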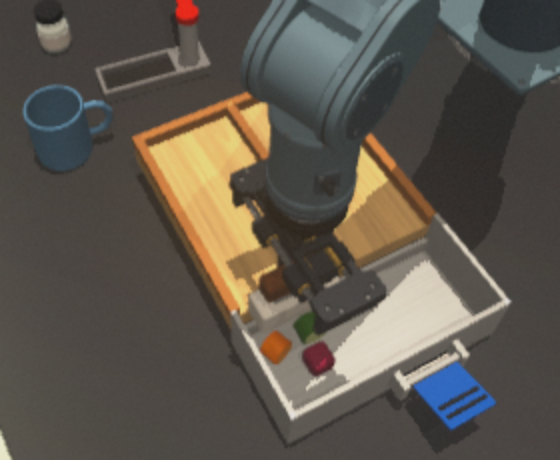

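The carrot, courgette and beet are in the tray; the potato is hidden by the arm. Next the second bay.

```bash
python3 -m pendant '[[[0,0,-0.03,0,0.15],[0,0,-0.06,0,0.15],[0,0,-0.08,0,0.15],[0,0,-0.08,0,0.15]]]' 50 |grep -v rot
python3 plan.py 460.3 15 178 87.2
```

```text
time_s: 14.92
eef_pos: [0.6074, 0.2471, 0.1808]
ft_force: [1.0, -0.2, -1.5]
finger_gap: 0.0237
grasp_force: 49.9
now 14.9167 [607.4 247.1 180.8] yaw 87.27 f [ 1.  -0.2 -1.5] gap 0.0237 gf 49.9
[0.1699, -0.2986, 0.0018] 0.0002 rows>= 6.6
```

```bash
python3 -m pendant '[[[0.034,-0.06,0,0,0.15],[0.068,-0.12,0,0,0.15],[0.102,-0.18,0,0,0.15],[0.136,-0.22,0,0,0.15],[0.15,-0.26,0,0,0.15]]]' 50 >/dev/null
python3 -m pendant '[[[0.02,-0.035,0,0,0.15],[0.02,-0.035,0,0,0.15],[0.02,-0.035,0,0,0.15],[0.02,-0.035,0,0,0.15],[0.02,-0.035,0,0,0.15]]]' 50 >/dev/null
python3 plan.py 460.3 15 120 87.2
python3 - <<'E'
from h import *
d=cam('scene')
cv2.imwrite('pics/c6.png',cv2.resize(d['color'][130:360,210:490,::-1],(560,460)))
E
```

```text
now 15.75 [475.   46.7 176.7] yaw 87.44 f [-1.3  0.4 -1.8] gap 0.0235 gf 49.9
[0.0166, -0.0404, 0.0709] 0.0007 rows>= 1.6
```

View pics/c6.png

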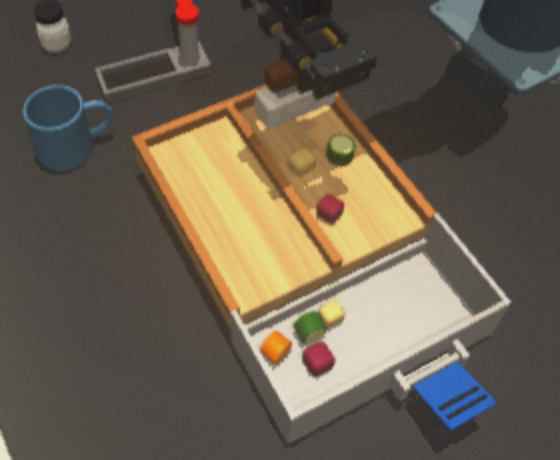

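The far bay is empty and its four pieces lie in the tray. Three pieces are left in the near bay. I'll settle the arm and lower.

```bash
python3 -m pendant '[[[0,0,0,0,0.15],[0,0,0,0,0.15],[0,0,0,0,0.15]]]' 50 >/dev/null
python3 plan.py 460.3 15 120 87.2
```

```text
now 16.05 [474.5  46.2 176.8] yaw 87.42 f [ 0.3  0.4 -1.5] gap 0.0234 gf 49.9
[0.016, -0.0397, 0.071] 0.0006 rows>= 1.6
```

```bash
python3 -m pendant '[[[0.016,-0.0397,0,0.0006,0.15],[0.016,-0.0397,0,0.0006,0.15],[0.016,-0.0397,0.03,0.0006,0.15],[0.016,-0.0397,0.06,0.0006,0.15],[0.016,-0.0397,0.07,0.0006,0.15]]]' 50 >/dev/null
python3 -m pendant '[[[0,0,0,0,0.15],[0,0,0,0,0.15],[0,0,0,0,0.15]]]' 50 >/dev/null
python3 plan.py 460.3 15 113 87.2 470.5 245 113 87.2
```

```text
now 16.7167 [461.   14.6 121.9] yaw 87.15 f [ 0.3  0.8 -0.8] gap 0.0236 gf 49.9
[0.0009, 0.0004, 0.0111] -0.0002 rows>= 0.2
[0.0024, 0.2882, 0.0111] -0.0002 rows>= 5.5
```

```bash
python3 -m pendant '[[[0,0,0.005,0,0.15],[0,0,0.011,0,0.15],[0,0,0.011,0,0.15],[0,0,0.011,0,0.15]]]' 50 >/dev/null
python3 plan.py 470.5 245 113 87.2
for i in 1; do
python3 -m pendant '[[[0,0.0125,0,0,0.15],[0,0.025,0,0,0.15],[0,0.0375,0,0,0.15],[0,0.05,0,0,0.15],[0,0.0625,0,0,0.15]]]' 50 |grep -v rot
python3 -m pendant '[[[0,0.0125,0,0,0.15],[0,0.025,0,0,0.15],[0,0.0375,0,0,0.15],[0,0.05,0,0,0.15],[0,0.0625,0,0,0.15]]]' 50 |grep -v rot
python3 -m pendant '[[[0,0.0125,0,0,0.15],[0,0.025,0,0,0.15],[0,0.0375,0,0,0.15],[0,0.05,0,0,0.15],[0,0.0625,0,0,0.15]]]' 50 |grep -v rot
done
python3 plan.py 470.5 248 113 87.2
```

```text
now 17.05 [460.   14.6 112.1] yaw 87.15 f [ 0.4 -0.1 -1.7] gap 0.0235 gf 49.9
[0.0012, 0.2883, -0.0011] -0.0001 rows>= 5.5
time_s: 17.47
eef_pos: [0.4627, 0.0662, 0.1122]
ft_force: [0.3, -0.8, -2.5]
finger_gap: 0.0237
grasp_force: 49.9
time_s: 17.88
eef_pos: [0.4651, 0.1154, 0.1122]
ft_force: [0.4, -0.8, -1.7]
finger_gap: 0.0235
grasp_force: 49.9
time_s: 18.3
eef_pos: [0.4676, 0.1654, 0.1121]
ft_force: [-1.1, -0.4, -0.6]
finger_gap: 0.0235
grasp_force: 49.9
now 18.3 [467.6 165.4 112.1] yaw 87.15 f [-1.1 -0.4 -0.6] gap 0.0235 gf 49.9
[0.0016, 0.1033, -0.0011] -0.0001 rows>= 2.0
```

```bash
python3 -m pendant '[[[0,0.0125,0,0,0.15],[0,0.025,0,0,0.15],[0,0.0375,0,0,0.15],[0,0.05,0,0,0.15],[0,0.0625,0,0,0.15]]]' 50 |grep -v rot
python3 -m pendant '[[[0,0.0125,0,0,0.15],[0,0.025,0,0,0.15],[0,0.0375,0,0,0.15],[0,0.0375,0,0,0.15],[0,0.0375,0,0,0.15]]]' 50 |grep -v rot
python3 -m pendant '[[[0,0,-0.03,0,0.15],[0,0,-0.06,0,0.15],[0,0,-0.08,0,0.15],[0,0,-0.08,0,0.15]]]' 50 >/dev/null
python3 plan.py 590 0 180 82
python3 - <<'E'
from h import *
d=cam('scene')
cv2.imwrite('pics/c7.png',cv2.resize(d['color'][130:360,210:490,::-1],(560,460)))
E
```

```text
time_s: 18.72
eef_pos: [0.4701, 0.2154, 0.1121]
ft_force: [-0.3, -0.4, -2.1]
finger_gap: 0.023
grasp_force: 49.9
time_s: 19.13
eef_pos: [0.4715, 0.2449, 0.1121]
ft_force: [0.4, 0.1, -2.9]
finger_gap: 0.0235
grasp_force: 49.9
now 19.4667 [473.7 244.3 179.1] yaw 87.06 f [ 0.7  0.2 -1.6] gap 0.0236 gf 49.9
[-0.1609, -0.2975, -0.0012] 0.0141 rows>= 6.5
```

View pics/c7.png

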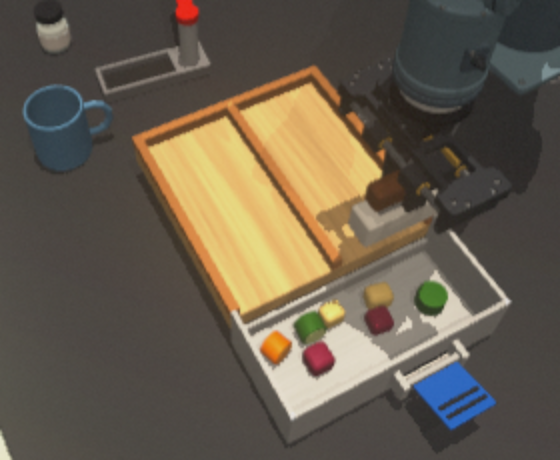

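All seven pieces are in the tray and the board is bare. Returning to the dock.

```bash
python3 -m pendant '[[[-0.04,-0.05,0,0,0.15],[-0.06,-0.1,0,0,0.15],[-0.08,-0.15,0,0,0.15],[-0.1,-0.2,0,0,0.15],[-0.12,-0.25,0,0,0.15]]]' 50 >/dev/null
python3 -m pendant '[[[-0.02,-0.05,0,0.004,0.15],[-0.03,-0.1,0,0.008,0.15],[-0.04,-0.15,0,0.012,0.15],[-0.04,-0.2,0,0.016,0.15],[-0.04,-0.24,0,0.0193,0.15]]]' 50 >/dev/null
python3 -m pendant '[[[0,0,0,0,0.15],[0,0,0,0,0.15],[0,0,0,0,0.15]]]' 50 >/dev/null
python3 plan.py 582.9 -209.8 130 80.13
```

```text
now 20.6 [ 574.2 -138.9  174.7] yaw 80.2 f [-0.7  0.7 -2.5] gap 0.0235 gf 49.9
[-0.026, -0.0855, 0.0557] 0.0002 rows>= 2.0
```

```bash
python3 -m pendant '[[[-0.01,-0.04,0.02,0.0002,0.15],[-0.02,-0.08,0.04,0.0002,0.15],[-0.026,-0.0855,0.0557,0.0002,0.15],[-0.026,-0.0855,0.0557,0.0002,0.15]]]' 50 >/dev/null
python3 -m pendant '[[[0,0,0,0,0.15],[0,0,0,0,0.15],[0,0,0,0,0.15]]]' 50 >/dev/null
python3 plan.py 582.9 -209.8 60 80.13
python3 - <<'E'
from m import *
c=cam('scene');P=cloud(c);X,Y,Z=np.moveaxis(P,-1,0);S=cv2.cvtColor(c['color'],cv2.COLOR_RGB2HSV)
cv2.imwrite('pics/c8.png',cv2.resize(c['color'][60:220,200:380,::-1],(630,560)))
b=(abs(X-.58)<.09)&(abs(Y+.21)<.06)
for z0 in np.arange(.06,.16,.01):
    Q=P[b&(Z>z0)&(Z<=z0+.01)]
    if len(Q)>10: print(round(z0,3),len(Q),rect(Q),np.percentile(Q[:,0],[1,99]).round(4),np.percentile(Q[:,1],[1,99]).round(4))
Q=P[b&(S[...,1]<50)&(S[...,2]>140)&(Z>.06)];print('white',len(Q),rect(Q),np.percentile(Q[:,2],[1,99]))
E
```

```text
now 21.1833 [ 584.7 -208.3  132.2] yaw 80.3 f [-0.6  0.6 -2.4] gap 0.0239 gf 49.9
[0.002, -0.0024, 0.0902] 0.0005 rows>= 1.7
0.06 21 (array([ 507.8, -189.5]), array([14.1, 26.7]), 58.39) [0.4928 0.5153] [-0.2016 -0.1819]
0.07 26 (array([ 507.7, -188.2]), array([14.8, 26.8]), 60.66) [0.4925 0.5162] [-0.1998 -0.1811]
0.08 77 (array([ 565. , -195.4]), array([ 18.8, 147.1]), 82.58) [0.4923 0.6377] [-0.2087 -0.1822]
0.09 104 (array([ 565.6, -195.7]), array([ 23.3, 147.3]), 79.74) [0.4964 0.6375] [-0.2034 -0.183 ]
0.1 126 (array([ 564. , -203.2]), array([147.1,  63.6]), 8.06) [0.4935 0.6382] [-0.2421 -0.1809]
0.11 221 (array([ 564.1, -220.6]), array([ 82.7, 147.9]), 89.96) [0.4902 0.6378] [-0.2534 -0.1797]
0.12 153 (array([ 591. , -197.6]), array([36.5, 98.9]), 67.78) [0.541  0.6359] [-0.2285 -0.1834]
0.13 13 (array([ 601.4, -191.2]), array([ 8.4, 45.3]), 52.24) [0.5812 0.6185] [-0.2064 -0.1807]
0.14 28 (array([ 607.7, -196.3]), array([12.7, 61.1]), 51.31) [0.5807 0.6292] [-0.2179 -0.1815]
0.15 20 (array([ 623.2, -203.9]), array([ 8.3, 22.2]), 49.66) [0.6126 0.6295] [-0.2132 -0.1997]
white 123 (array([ 589. , -201.6]), array([30.2, 97.4]), 77.18) [0.11652943 0.12490624]
```

View pics/c8.png

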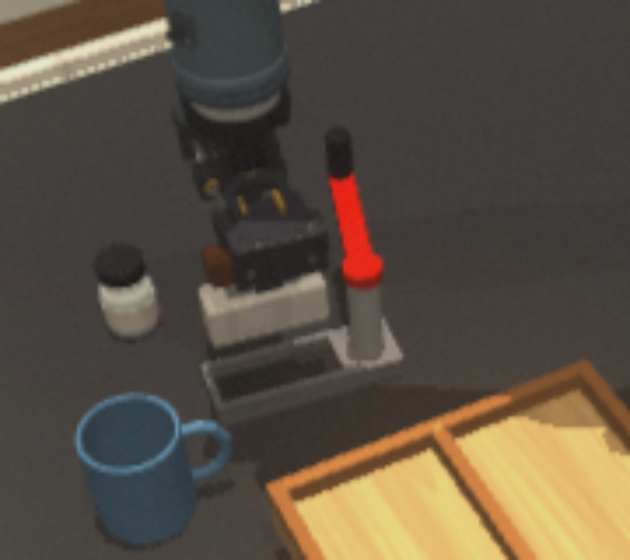

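The pusher hangs level over the empty socket and hasn't slipped. Lowering just above the walls, then checking.

```bash
python3 -m pendant '[[[0.002,-0.0022,0.02,0.0005,0.15],[0.002,-0.0022,0.04,0.0005,0.15],[0.002,-0.0022,0.06,0.0005,0.15],[0.002,-0.0022,0.06,0.0005,0.15]]]' 50 >/dev/null
python3 -m pendant '[[[0,0,0,0,0.15],[0,0,0,0,0.15],[0,0,0,0,0.15],[0,0,0,0,0.15]]]' 50 >/dev/null
python3 plan.py 582.7 -209.8 60 80.13
```

```text
now 21.9 [ 582.9 -212.    84.8] yaw 79.96 f [ 0.2  0.1 -1.6] gap 0.0237 gf 49.9
[0.0008, 0.0027, 0.031] -0.0005 rows>= 0.6
```

```bash
python3 -m pendant '[[[0.0006,0.0025,0,-0.0005,0.15],[0.0006,0.0025,0,-0.0005,0.15],[0.0006,0.0025,0.008,-0.0005,0.15],[0.0006,0.0025,0.014,-0.0005,0.15],[0.0006,0.0025,0.02,-0.0005,0.15]]]' 50 |grep -v rot
python3 -m pendant '[[[0,0,0.005,0,0.15],[0,0,0.0112,0,0.15],[0,0,0.0112,0,0.15],[0,0,0.0112,0,0.15]]]' 50
python3 plan.py 582.9 -209.8 58.7 80.13
```

```text
time_s: 22.32
eef_pos: [0.5817, -0.2098, 0.0669]
ft_force: [-0.4, 0.2, -1.9]
finger_gap: 0.0233
grasp_force: 49.9
time_s: 22.65
eef_pos: [0.5819, -0.2103, 0.0584]
eef_rot: [[-0.985, 0.172, -0.0], [0.172, 0.985, -0.0], [-0.0, -0.0, -1.0]]
ft_force: [-0.3, -0.7, -0.5]
finger_gap: 0.0236
grasp_force: 50.0
now 22.65 [ 581.9 -210.3   58.4] yaw 80.11 f [-0.3 -0.7 -0.5] gap 0.0236 gf 50.0
[-0.0011, 0.0009, -0.0004] -0.0001 rows>= 0.0
```

```bash
python3 -m pendant '[[[0,0,0,0,1],[0,0,0,0,1],[0,0,0,0,1],[0,0,0,0,1],[0,0,0,0,1]]]' 50 >/dev/null
python3 -m pendant '[[[0,0,0,0,1],[0,0,0,0,1],[0,0,0,0,1],[0,0,0,0,1],[0,0,0,0,1]]]' 50 |grep -v rot
python3 -m pendant '[[[0,0,-0.03,0,1],[0,0,-0.07,0,1],[0,0,-0.11,0,1],[0,0,-0.16,0,1],[0,0,-0.21,0,1]]]' 8 |grep -v rot
python3 -m pendant '[[[-0.046,0,-0.025,0,1],[-0.046,0,-0.025,0,1],[-0.046,0,-0.025,0,1],[-0.046,0,-0.025,0,1]]]' 8 >/dev/null
python3 - <<'E'
from m import *
c=cam('wrist','w9.png');P=cloud(c);H=cv2.cvtColor(c['color'],cv2.COLOR_RGB2HSV);X,Y,Z=np.moveaxis(P,-1,0)
box=(abs(X-.57)<.1)&(abs(Y+.21)<.06)
for n,a,b in(('bar',.085,.098),('head',.043,.053),('walls',.018,.027)):
    Q=P[box&(Z>a)&(Z<b)];print(n,len(Q),rect(Q),np.median(Q,0).round(4))
Q=P[(abs(X-.46)<.04)&(abs(Y+.314)<.04)&(Z>.145)&(Z<.16)];print('knob',len(Q),np.median(Q,0),rect(Q))
E
python3 plan.py 460 -314.5 250 -21
```

```text
time_s: 23.48
eef_pos: [0.582, -0.2099, 0.0587]
ft_force: [0.4, 0.3, -0.3]
finger_gap: 0.0873
grasp_force: 0.0
time_s: 23.9
eef_pos: [0.5813, -0.2098, 0.228]
ft_force: [0.9, 0.7, 0.1]
finger_gap: 0.0882
grasp_force: 0.0
bar 2140 (array([ 583.8, -210.8]), array([23.9, 83.9]), 80.53) [ 0.5809 -0.2105  0.0919]
head 905 (array([ 570.7, -208.6]), array([ 36. , 125.3]), 80.17) [ 0.5683 -0.2035  0.0466]
walls 2416 (array([ 561.1, -207. ]), array([ 56.2, 168. ]), 80.82) [ 0.5297 -0.1985  0.0213]
knob 853 [ 0.4617556  -0.31336484  0.15191407] (array([ 460.8, -314.6]), array([21.2, 20.8]), 29.6)
now 24.2833 [ 616.9 -215.9  245.2] yaw 80.11 f [ 0.4 -0.1 -0.2] gap 0.0882 gf 0.0
[0.172, -0.1551, -0.0056] 0.2809 rows>= 14.1
```

The pusher is docked exactly as at the start: the bar top is at 92 mm and its pose agrees within 1 mm. Going to the knob.

```bash
python3 -m pendant '[[[0.172,-0.1551,-0.006,0.0187,1],[0.172,-0.1551,-0.006,0.0374,1],[0.172,-0.1551,-0.006,0.0561,1],[0.172,-0.1551,-0.006,0.0748,1],[0.172,-0.1551,-0.006,0.0935,1]]]' 8 >/dev/null
python3 -m pendant '[[[0,0,0,0.0187,1],[0,0,0,0.0374,1],[0,0,0,0.0561,1],[0,0,0,0.0748,1],[0,0,0,0.0935,1]]]' 8 >/dev/null
python3 -m pendant '[[[0,0,0,0.0187,1],[0,0,0,0.0374,1],[0,0,0,0.0561,1],[0,0,0,0.0748,1],[0,0,0,0.0935,1]]]' 8 >/dev/null
python3 -m pendant '[[[0,0,0,0,1],[0,0,0,0,1]]]' 8 >/dev/null
python3 plan.py 460.8 -314.6 122 -19.5
```

```text
now 25.7 [ 460.4 -314.3  250.5] yaw -20.68 f [ 0.7 -0.3  0.3] gap 0.0882 gf 0.0
[-0.0001, 0.001, 0.1606] -0.0033 rows>= 3.1
```

```bash
python3 -m pendant '[[[0,0.001,0.04,-0.003,1],[0,0.001,0.08,-0.003,1],[0,0.001,0.12,-0.003,1],[0,0.001,0.16,-0.003,1],[0,0.001,0.16,-0.003,1]]]' 8 >/dev/null
python3 -m pendant '[[[0,0,0,0,0.2],[0,0,0,0,0.2],[0,0,0,0,0.2],[0,0,0,0,0.2],[0,0,0,0,0.2]]]' 8 >/dev/null
python3 -m pendant '[[[0,0,0,0,0.2],[0,0,0,0,0.2],[0,0,0,0,0.2],[0,0,0,0,0.2],[0,0,0,0,0.2]]]' 8
python3 plan.py 460.8 -314.6 122 -19.5
```

```text
time_s: 26.95
eef_pos: [0.462, -0.3151, 0.1234]
eef_rot: [[0.338, 0.941, -0.0], [0.941, -0.338, 0.0], [-0.0, -0.0, -1.0]]
ft_force: [-1.0, -0.1, 0.4]
finger_gap: 0.0236
grasp_force: 0.2
now 26.95 [ 462.  -315.1  123.4] yaw -19.77 f [-1.  -0.1  0.4] gap 0.0236 gf 0.2
[0.0, -0.0017, 0.0018] -0.0007 rows>= 0.0
```

```bash
python3 -m pendant '[[[0,-0.001,0,0,0.2],[0,-0.001,0,0,0.2]]]' 8 |grep -v rot
python3 -m pendant '[[[0.0011,0.0184,0,-0.0189,0.2],[0.0044,0.0366,0,-0.0378,0.2],[0.0098,0.0542,0,-0.0567,0.2],[0.0172,0.0711,0,-0.0756,0.2],[0.0266,0.087,0,-0.0944,0.2]]]' 8 |grep -v rot
python3 -m pendant '[[[0.0011,0.0184,0,-0.0189,0.2],[0.0044,0.0366,0,-0.0378,0.2],[0.0098,0.0542,0,-0.0567,0.2],[0.0172,0.0711,0,-0.0756,0.2],[0.0266,0.087,0,-0.0944,0.2]]]' 8 |grep -v rot
python3 -m pendant '[[[0.0011,0.0184,0,-0.0189,0.2],[0.0044,0.0366,0,-0.0378,0.2],[0.0098,0.0542,0,-0.0567,0.2],[0.0172,0.0711,0,-0.0756,0.2],[0.0266,0.087,0,-0.0944,0.2]]]' 8 |grep -v rot
python3 plan.py 626.2 -217.5 122 80.4
```

```text
time_s: 27.12
eef_pos: [0.4613, -0.3149, 0.1234]
ft_force: [0.3, -0.5, -0.9]
finger_gap: 0.0216
grasp_force: 8.0
time_s: 27.53
eef_pos: [0.5341, -0.3173, 0.1233]
ft_force: [-3.0, 5.0, 4.2]
finger_gap: 0.0219
grasp_force: 8.0
time_s: 27.95
eef_pos: [0.5952, -0.2791, 0.1232]
ft_force: [-7.1, 4.9, 6.8]
finger_gap: 0.0219
grasp_force: 8.0
time_s: 28.37
eef_pos: [0.6246, -0.215, 0.1232]
ft_force: [-10.3, -11.7, 3.2]
finger_gap: 0.0259
grasp_force: 7.8
now 28.3667 [ 624.6 -215.   123.2] yaw 82.47 f [-10.3 -11.7   3.2] gap 0.0259 gf 7.8
[-0.0024, -0.0028, 0.0015] 0.0057 rows>= 0.3
```

```bash
python3 -m pendant '[[[-0.004,0.003,0,0.004,0.2],[-0.004,0.004,0,0.004,0.2],[-0.004,0.005,0,0.004,0.2],[-0.004,0.005,0,0.004,0.2],[-0.004,0.005,0,0.004,0.2]]]' 12 
python3 -m pendant '[[[0,-0.004,0,0,0.5],[0,-0.004,0,0,0.6],[0,-0.004,0,0,1],[0,-0.004,0,0,1],[0,-0.004,0,0,1]]]' 8 | grep -v rot
python3 -m pendant '[[[0,0,-0.04,0,1],[0,0,-0.09,0,1],[0,0,-0.13,0,1],[0,0,-0.16,0,1],[0,0,-0.16,0,1]]]' 8 | grep -v rot
python3 - <<'E'
from m import *
c=cam('wrist','w10.png');P=cloud(c);H=cv2.cvtColor(c['color'],cv2.COLOR_RGB2HSV);X,Y,Z=np.moveaxis(P,-1,0)
Q=P[(H[...,1]>180)&((H[...,0]<8)|(H[...,0]>172))&(abs(Z-.112)<.008)&(Y<-.15)];print('lever',len(Q),rect(Q))
Q=P[(abs(X-.625)<.04)&(abs(Y+.22)<.04)&(Z>.145)&(Z<.16)];print('knob',len(Q),rect(Q)); k=rect(Q)[0]
print(np.degrees(np.arctan2(k[1]+197.1,k[0]-503.4)))
box=(abs(X-.57)<.1)&(abs(Y+.21)<.06)
Q=P[box&(Z>.018)&(Z<.027)];print('walls',rect(Q))
E
python3 plan.py
```

```text
time_s: 28.78
eef_pos: [0.6251, -0.2173, 0.1229]
eef_rot: [[-0.986, 0.166, -0.009], [0.166, 0.986, -0.006], [0.008, -0.007, -1.0]]
ft_force: [-11.6, -8.2, 4.8]
finger_gap: 0.0216
grasp_force: 12.0
time_s: 29.2
eef_pos: [0.6305, -0.2133, 0.1234]
ft_force: [0.1, -0.2, -0.8]
finger_gap: 0.0528
grasp_force: 0.0
time_s: 29.62
eef_pos: [0.6332, -0.215, 0.2577]
ft_force: [-0.2, -0.4, -0.0]
finger_gap: 0.0863
grasp_force: 0.0
lever 3752 (array([ 553.5, -206.7]), array([ 31.4, 136.6]), 79.68)
knob 526 (array([ 625.2, -217.5]), array([20.6, 20.8]), 38.86)
-9.508085600460925
walls (array([ 561.1, -206.9]), array([ 56.6, 167.8]), 80.82)
now 29.6667 [ 632.  -214.4  254.7] yaw 80.78 f [ 0.9 -0.5 -0.4] gap 0.0876 gf 0.0
```

View pics/w10.png

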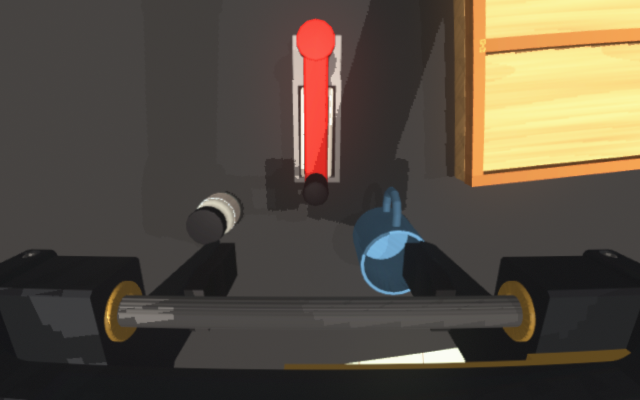

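The lever is shut along the dock axis (-9.5°), with the hinge at (316,40) and the knob at (316,190), and the mug and jar haven't moved. Now the pedal.

```bash
python3 plan.py 517 427 200 84
python3 - <<'E'
from m import *
for n in('top','scene'):
    c=cam(n);P=cloud(c);S=cv2.cvtColor(c['color'],cv2.COLOR_RGB2HSV);h,s,v=np.moveaxis(S,-1,0)
    m=(h>100)&(h<125)&(s>150)&(v>100)&(abs(P[...,0]-.517)<.06)&(abs(P[...,1]-.42)<.06);Q=P[m]
    A=np.c_[Q[:,:2]-[.517,.427],np.ones(len(Q))];print(rect(Q),np.linalg.lstsq(A,Q[:,2],rcond=None)[0])
E
```

```text
now 29.6667 [ 632.  -214.4  254.7] yaw 80.78 f [ 0.9 -0.5 -0.4] gap 0.0876 gf 0.0
[0.2707, 0.7684, 0.0665] -0.0089 rows>= 15.7
(array([515.7, 416.7]), array([59.1, 57.7]), 88.48) [0.08713185 0.3541398  0.06156528]
(array([517.1, 419.4]), array([59.1, 60.2]), 86.88) [0.01384298 0.30349983 0.06075503]
```

```bash
python3 -m pendant '[[[0.0677,0.192,0,0,0.5],[0.0677,0.192,0,0,0.5],[0.0677,0.192,0,0,0.5],[0.0677,0.192,0,0,0.5],[0.0677,0.192,0,0,0.5]]]' 10 >/dev/null
python3 -m pendant '[[[0.0677,0.192,0,0,0],[0.0677,0.192,0,0,0],[0.0677,0.192,0,0,0],[0.0677,0.192,0,0,0],[0.0677,0.192,0,0,0]]]' 10 >/dev/null
python3 -m pendant '[[[0.0677,0.192,0,0,0],[0.0677,0.192,0,0,0],[0.0677,0.192,0,0,0],[0.0677,0.192,0,0,0],[0.0677,0.192,0,0,0]]]' 10 >/dev/null
python3 -m pendant '[[[0.0677,0.192,0,0,0],[0.0677,0.192,0,0,0],[0.0677,0.192,0,0,0],[0.0677,0.192,0,0,0],[0.0677,0.192,0,0,0]]]' 10 >/dev/null
python3 -m pendant '[[[0,0,0.06,0,0],[0,0,0.12,0,0],[0,0,0.16,0,0],[0,0,0.16,0,0],[0,0,0.16,0,0]]]' 10 >/dev/null
python3 plan.py 517 427 75 80.8
```

```text
now 31.85 [513.4 424.8 120.3] yaw 80.73 f [0.7 0.4 0.9] gap 0.0005 gf 0.0
[-0.0042, 0.0038, 0.0566] -0.0002 rows>= 1.1
```

```bash
python3 -m pendant '[[[-0.004,0.004,0.03,0,0],[-0.004,0.004,0.055,0,0],[-0.004,0.004,0.055,0,0],[-0.004,0.004,0.06,0,0],[-0.004,0.004,0.06,0,0]]]' 10 | grep -v rot
python3 -m pendant '[[[0,0,0.006,0,0],[0,0,0.012,0,0],[0,0,0.018,0,0],[0,0,0.024,0,0],[0,0,0.027,0,0]]]' 10 | grep -v rot
python3 -m pendant '[[[0,0,0.003,0,0],[0,0,0.006,0,0],[0,0,0.006,0,0]]]' 10 | grep -v rot
```

```text
time_s: 32.27
eef_pos: [0.5199, 0.4303, 0.0775]
ft_force: [-0.9, 0.2, 0.3]
finger_gap: 0.0004
grasp_force: 0.0
time_s: 32.68
eef_pos: [0.5192, 0.4307, 0.054]
ft_force: [0.6, 2.6, 4.1]
finger_gap: 0.0006
grasp_force: 2.1
time_s: 32.93
eef_pos: [0.519, 0.4305, 0.0491]
ft_force: [1.8, 3.3, 4.6]
finger_gap: 0.0004
grasp_force: 2.4
```

```bash
python3 -m pendant '[[[0,0,0.003,0,0],[0,0,0.005,0,0],[0,0,0.005,0,0]]]' 10 | grep -v rot
python3 -m pendant '[[[0,0,0.002,0,0],[0,0,0.004,0,0],[0,0,0.004,0,0],[0,0,0.004,0,0]]]' 10 | grep -v rot
```

```text
time_s: 33.18
eef_pos: [0.5191, 0.4306, 0.0459]
ft_force: [0.6, 2.6, 6.7]
finger_gap: 0.0003
grasp_force: 3.8
time_s: 33.52
eef_pos: [0.5192, 0.4307, 0.0454]
ft_force: [-7.6, -1.4, 27.9]
finger_gap: 0.0004
grasp_force: 13.8
```

At the stop: the force jumped to 28 N and z stays at 45.4 mm. I'll hold about 2 s, then release.

```bash
for i in 1 ; do
python3 -m pendant '[[[0,0,-0.001,0,0],[0,0,-0.001,0,0],[0,0,-0.001,0,0],[0,0,-0.001,0,0],[0,0,-0.001,0,0]]]' 10 | grep -v rot
python3 -m pendant '[[[0,0,0,0,0],[0,0,0,0,0],[0,0,0,0,0],[0,0,0,0,0],[0,0,0,0,0]]]' 10 >/dev/null
python3 -m pendant '[[[0,0,0,0,0],[0,0,0,0,0],[0,0,0,0,0],[0,0,0,0,0],[0,0,0,0,0]]]' 10 >/dev/null
python3 -m pendant '[[[0,0,0,0,0],[0,0,0,0,0],[0,0,0,0,0],[0,0,0,0,0],[0,0,0,0,0]]]' 10 >/dev/null
python3 -m pendant '[[[0,0,0,0,0],[0,0,0,0,0],[0,0,0,0,0]]]' 10 | grep -v rot
done
python3 -m pendant '[[[0,0,-0.01,0,0],[0,0,-0.02,0,0],[0,0,-0.03,0,0],[0,0,-0.06,0,0],[0,0,-0.1,0,0]]]' 10 >/dev/null
python3 -m pendant '[[[0,0,-0.05,0,0],[0,0,-0.1,0,0],[0,0,-0.1,0,0],[0,0,-0.1,0,0],[0,0,-0.1,0,0]]]' 10 | grep -v rot
python3 - <<'E'
from m import *
d=cam('scene')
cv2.imwrite('pics/c11.png',cv2.resize(d['color'][90:370,200:500,::-1],(600,560)))
for n in('top','scene'):
    c=cam(n);P=cloud(c);S=cv2.cvtColor(c['color'],cv2.COLOR_RGB2HSV);h,s,v=np.moveaxis(S,-1,0)
    m=(h>100)&(h<125)&(s>150)&(v>50)&(abs(P[...,0]-.517)<.06)&(abs(P[...,1]-.42)<.06)&(P[...,2]<.09);Q=P[m]
    if len(Q)>20:
        A=np.c_[Q[:,:2]-[.517,.427],np.ones(len(Q))];print(len(Q),np.linalg.lstsq(A,Q[:,2],rcond=None)[0])
E
```

```text
time_s: 33.93
eef_pos: [0.5192, 0.4307, 0.0455]
ft_force: [-4.4, 0.3, 22.4]
finger_gap: 0.0006
grasp_force: 11.2
time_s: 35.43
eef_pos: [0.5192, 0.4307, 0.0455]
ft_force: [-4.9, -0.5, 23.5]
finger_gap: 0.0006
grasp_force: 11.2
time_s: 36.27
eef_pos: [0.518, 0.4287, 0.2016]
ft_force: [-0.5, -0.1, -0.2]
finger_gap: 0.0007
grasp_force: 0.0
125 [0.19001974 0.37871485 0.05877109]
574 [0.00654266 0.29959657 0.06066577]
```

View pics/c11.png

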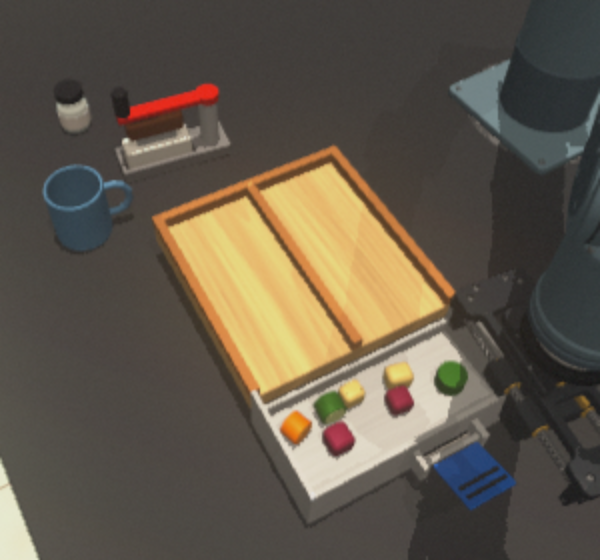

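The board is clear and all 7 pieces are in the tray. The pusher is docked under the shut lever, and the pedal has sprung back up. The mug and jar are where they were, and the robot is touching nothing.

```bash
python3 -c "
from cell import r
print(r.job_done())"
```

```text
the job is handed in; nothing more can be done
None
```

The job is done and handed in at about 36 s of the 184 s allowed: all seven offcuts are in the tray, the pusher is docked with the clamp lever shut over it, and the pedal was held at its stop for about two seconds and sprang back.

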